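# Load a mounted print into the board cutter

### The arm

A 7-joint arm with a two-finger parallel gripper is mounted at the origin on the work surface. World frame = base frame: x ahead of the robot, y to its left, z up, the work surface at z = 0. Lengths are in mm, angles in rad, forces in N, time in s.
With the tool pointing down it reaches from about 400 to 925 mm from the base axis. Payload 4.1 kg.
Tool frame: the origin (TCP) lies midway between the tips of the shut fingers; the grasp point (between the pads) lies 19 mm behind it (grasp_offset is the distance from the TCP to the grasp point, in mm); x points along the fingers, z is the direction in which the jaws open and shut, and the axes are right-handed (so a half turn about x gives the same grasp; the last joint's range is limited). The gripper opens to 85 mm and grips with 20 to 120 N. Pads are 22 mm wide; open, the fingers measure 114 mm over their backs; the gripper's body (76 mm by 85 mm) begins 54 mm behind the grasp point. The pads swing forward as they close: fully open they stand 13 mm farther back than shut.
Start: joints at [-1.347, 0.398, 0.045, 1.537, -0.019, 1.207, -0.051], TCP at [206.174, 616.47, 231.347] pointing down, gripper open.
Joint ranges: [-2.82, 2.82], [-0.49, 2.23], [-1.37, 1.46], [0, 2.46], [-1.36, 4.5], [0.23, 2], [-2.94, 2.94]. Speed limits (rad/s): [2.57, 2.57, 3.14, 3.14, 3.14, 3.14, 3.14].

### API

Orientations are given as a unit quaternion [w, x, y, z].
In Python, from cell import * gives the robot as it stands.
- The arm moves only by the shell command python3 -m creep 'ROWS' [FORCE]. ROWS is JSON, a list of rows, each an object with "translation": the shift along the tool's x, y, z in units of 25 mm (1.0 is 25 mm), a list of three; "twist": the turn about the tool's x in units of 8 degrees (1.0 is 8 degrees); "gripper": the closure, from -1 (fully open) to 1 (shut), so that 0 is half open. A call has 1 to 10 rows; each row shifts and turns the commanded pose from where the row before left it, along the tool's axes as they then stand; what a row does not reach is not made up. A row lasts 1/8 s, in which the tool goes at most 62.5 mm and 10.7 degrees, less where a joint would pass 70% of its speed; a pose out of reach is approached as far as the arm can. A call is refused whole if a number of a shift passes 1 or a number of a turn 1, either way. A call with a gripper value outside its range is refused whole. The fingers move at their own pace and stop on an object; FORCE is the grip in N (left out, the last holds). Time passes only in rows, so rows that do not move let the fingers close. It gives the time, the measured TCP pose, the force and the opening at its end, in the units of the state.
- observe(): the state, without advancing time (a new reading comes with each control period).
- read_camera(name): name is "scene" or "top"; returns a dict with "frame" (384x512x3 uint8, red, green, blue), "vfov" (degrees; the focal length in pixels is half the picture's height over the tangent of half this angle, whatever the lens; pixels are square), "cx", "cy" (the principal point, pixels), "k1" (the pictures are not rectified: a ray, as slopes to the right and down, at radius r is drawn at 1 + k1 r^2 times it, then the intrinsics apply), "T" (4x4, takes a point from camera to world coordinates). Camera axes: x right, y down, z forward; pixel columns grow to the right and rows downward; lengths in mm; the calibration is good to about 2 mm. A picture is of the moment at which its call begins. There is no depth.
- job_done(): hands the job in, once; it reports no verdict.
The state is a dict: "time_s": time; "q": joint angles; "qvel": joint speeds; "effort": joint torques, N m; "eef_pos": TCP position; "tool_rot": TCP orientation; "force": force on the tool from outside, world axes, zero at the start; "torque": the same for the moment, N m; "grip_width": finger opening in mm.
Only numpy, scipy, OpenCV 4.12 (cv2) and the standard library are available. Lean on these libraries where they do the work, as an engineer would, in place of code of your own. Each camera call takes 0.05 s, during which the arm holds its last target. There are 200 camera calls.

### The job

Get this mounted print ready for trimming on the board cutter: with the cutting bar still raised, slide the board along the bed until it butts squarely against both the squaring fence and the margin guide, feeling for contact so that you do not shift the guide from its set margin. Then push the cutting bar right down onto the board and leave it down, with the board still butted up. Leave the other things where they are.

Things in the scene. Friction and masses are not known exactly. Their poses are not given: they have to be found in the camera images.
- cutter: Board cutter fixed to the table: grey base 560 mm (its x) by 440 mm (its y), z up; origin at the centre of its underside, on the table. The flat bed on which the board slides is 24 mm above the origin.
- fence (a point): Point on the stop face of the squaring fence, at bed level, cutter x = -170, y = -65 mm; axes as the cutter's. The fence is a low aluminium strip along y at the robot's end of the bed, 15 mm high; its face looks to +x (away from the robot) and runs from cutter y = -215 to +85 mm.
- board: Print mounted on a white rigid board, 150 mm (its x) by 200 mm (its y), 13 mm thick, about 0.2 kg, loose on the bed and a little out of square; origin at the centre of its underside. Its 200 mm edge on the -x side goes against the fence, its 150 mm edge on the +y side against the margin guide. Sliding it takes about 1 N.
- guide (a joint): Position of the margin guide on its rods, m; grows as it moves to the cutter's +y (0 to 0.045); its face is at cutter y = 90 mm + this value. Set already and held by friction only: a push of about 20 N shifts it.
- guide_face (a point): Point on the guide's stop face, at cutter x = 0, 7 mm above the bed; axes as the cutter's. The guide is a long aluminium strip along x, a black block with red knob at each end; its face looks to -y (to the board), stands 15 mm above the bed, from x = -227 to +203 mm. It lies beyond the raised cutting bar: the board passes under the bar to reach it.
- bar (a joint): Angle of the cutting bar, rad: 0 = lying flat on a 13 mm board on the bed, grows as the free edge is raised. The hinge is stiff and the bar stays at any angle where it is left; pushing the tab down takes about 1 to 4 N until the bar meets the board.
- bar_hinge (a point): Middle of the bar's hinge line, which runs along the cutter's x at cutter y = +200 mm, 43 mm above the table. The bar is an aluminium strip 500 mm long on two end arms, covering 140 to 200 mm from the hinge line, with an 18 mm high rib on top and a black cutting head with a red knob parked at its far end.
- bar_tab (a point): Point to press on the top face of the bar's black lift tab (100 mm along x, 34 mm across, 12 mm thick, sticking out 20 mm from the bar's free edge), at cutter x = -50 mm; with the bar at 0 it is 210 mm to the -y side of the hinge line and 12 mm above it. It turns with the bar: its z is the normal of the tab's top, its y points to the hinge.
- tape: Roll of masking tape, 100 mm across, 25 mm high, on the far right of the cutter's bed; origin at the centre of its underside.
- tub: White paint tub, 90 mm across, 100 mm high, left of the cutter; origin at the centre of its underside.
- ink_jar: Amber ink jar with black cap, 64 mm across, 85 mm high, left of the cutter; origin at the centre of its underside.
- plate: White plate 200 mm across, 22 mm high, with dark ink, right of the cutter; origin at the centre of its underside.
- brush_pot: Steel pot of brushes, 84 mm across, 220 mm high with the brushes, far left; origin at the centre of its underside.
- brush: Flat brush lying on the table, beyond the steel rule, right of the cutter, near the robot; about 200 mm long.
- steel_rule: Steel rule 300 x 28 x 4 mm lying on the table, right of the cutter, near the robot; origin at the centre of its underside.

How it is judged (in metres and radians):
On the way:
1. the board is butted squarely against the fence and the margin guide while the cutting bar is still raised (above 0.4 rad) (x of board in the frame of cutter between -0.098 and -0.0925 m and y of board in the frame of guide_face between -0.1025 and -0.097 m and angle between the x axis of board and the x axis of cutter, either way round below 0.02 rad and z of board in the frame of cutter below 0.027 m and angle between board's own z axis and vertical below 0.03 rad and value of joint bar above 0.4 rad), for 0.2 s.
At the end, for the whole second after the job is handed in: The board lies flat on the bed, square to the cutter within 0.02 rad, within 2.5 mm of the fence and within 2.5 mm of the margin guide; the cutting bar is down on it (joint below 0.025 rad, i.e. about 5 mm at its free edge); the guide is within 3 mm of where it was set; everything at rest (x of board in the frame of cutter between -0.098 and -0.0925 m and y of board in the frame of guide_face between -0.1025 and -0.097 m and angle between the x axis of board and the x axis of cutter, either way round below 0.02 rad and z of board in the frame of cutter below 0.027 m and angle between board's own z axis and vertical below 0.03 rad and value of joint bar between -0.03 and 0.025 rad and distance of guide_face from where it was at the start of the episode below 0.003 m and linear speed of board below 0.01 m/s and velocity of joint bar below 0.05 rad/s); the robot touches nothing.
It fails at once if the margin guide is shifted by more than 3 mm from its setting (distance of guide_face from where it was at the start of the episode above 0.003 m).
It fails at once if another thing on the table or bed is moved by more than 20 mm (distance of any of tape, tub, ink_jar, plate, brush_pot, brush, steel_rule from where it was at the start of the episode above 0.02 m).
It also fails if it takes over 64 s, if anything falls off the work surface, if the arm or the gripper's body presses on something with over 40 N, if the wrist force passes 120 N, or if a joint passes its speed limit or range.

## Working session

There is one attempt and no reset: what is moved stays moved. The work goes in short steps, Python scripts to look and compute and a shell command to move; the robot and the scene stay as the last step left them, time stands still between calls to the robot, and variables do not carry over. Pictures are saved under pics/ and viewed, about 8 in all and at most 12, crops included, and the job is handed in when it is done.

```bash
mkdir -p pics; ls; python3 - <<'E'
from cell import *
import cv2,numpy as np
s=observe();print({k:np.round(v,3).tolist() for k,v in s.items()})
for n in("scene","top"):
    c=read_camera(n);cv2.imwrite(f"pics/{n}0.png",cv2.resize(c["frame"][:,:,::-1],(768,576),interpolation=cv2.INTER_CUBIC))
    print(n,c["vfov"],c["cx"],c["cy"],c["k1"],np.round(c["T"],3).tolist())
E
```

```text
pics
{'time_s': 0.0, 'q': [-1.347, 0.399, 0.045, 1.538, -0.019, 1.207, -0.051], 'qvel': [0.002, 0.0, -0.0, -0.001, -0.0, -0.001, -0.003], 'effort': [0.001, -47.513, 1.365, -25.421, 0.011, 0.009, 0.0], 'eef_pos': [205.969, 615.821, 230.255], 'tool_rot': [0.573, -0.414, 0.574, 0.413], 'force': [0.252, 0.43, -0.477], 'torque': [0.06, 0.021, -0.045], 'grip_width': 85.603}
scene 55.239887893011115 258.59098656924573 193.91073619059847 -0.05382339441834334 [[-0.812, 0.347, -0.47, 1088.07], [0.584, 0.507, -0.634, 717.57], [0.018, -0.789, -0.614, 732.434], [0.0, 0.0, 0.0, 1.0]]
top 48.579818539512964 253.6157796181582 190.31890223107408 0.011916209054829593 [[-0.017, -0.99, 0.138, 346.19], [-1.0, 0.019, 0.009, -12.204], [-0.012, -0.137, -0.99, 1533.018], [0.0, 0.0, 0.0, 1.0]]
```

View pics/scene0.png

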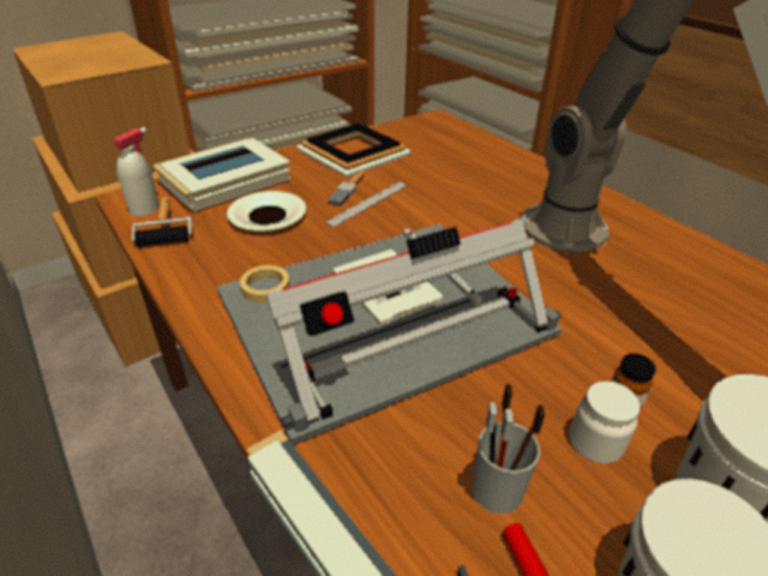

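View pics/top0.png

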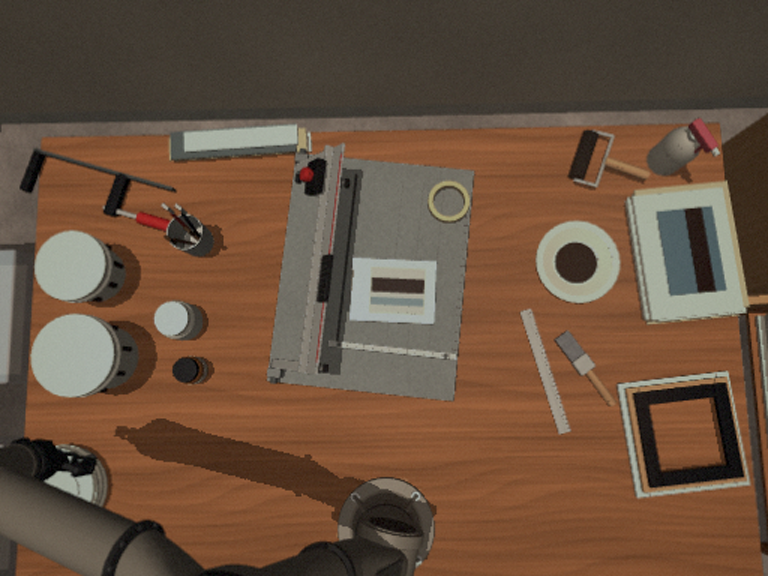

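The top view shows the cutter bed at about (268–474, 157–400), the board at (350–437, 258–325), the fence at (333–458, 343–357), and the bar raised over the guide with its black tab at (325, 278). In the scene view the guide strip runs from (345,360) to (500,305), also at 1.5x scale. Next I'll measure these.

```bash
cat > h.py <<'E'
from cell import *
import cv2,numpy as np
from scipy.spatial.transform import Rotation as R
def ray(c,uv):
    uv=np.atleast_2d(uv).astype(float);f=192/np.tan(np.radians(c["vfov"]/2))
    K=np.array([[f,0,c["cx"]],[0,f,c["cy"]],[0,0,1]])
    n=cv2.undistortPoints(uv[:,None],K,np.array([c["k1"],0,0,0,0]))[:,0]
    T=np.array(c["T"]);return T[:3,3],np.c_[n,np.ones(len(n))]@T[:3,:3].T
def onz(c,uv,z):
    o,d=ray(c,uv);return o+d*((z-o[2])/d[:,2])[:,None]
def board(c):
    "board corners on z=37 plane from the top view"
    f=c["frame"].astype(int);m=(f.min(2)>150).astype(np.uint8)
    m[:160]=0;m[225:]=0;m[:,:215]=0;m[:,310:]=0
    m=cv2.morphologyEx(m,cv2.MORPH_CLOSE,np.ones((25,25)))
    k=max(cv2.findContours(m,0,2)[0],key=cv2.contourArea)
    P=onz(c,k[:,0],37)[:,:2];r=cv2.minAreaRect(P.astype(np.float32))
    return r,cv2.boxPoints(r)
E
python3 - <<'E'
from h import *
c=read_camera("top");s=read_camera("scene")
r,b=board(c);print("board",r,b.round(1).tolist())
# cutter base right/near/far edges by hue (grey vs wood)
f=c["frame"];hsv=cv2.cvtColor(f,cv2.COLOR_RGB2HSV);m=((hsv[...,1]<70)&(hsv[...,2]>40)).astype(np.uint8)
m[:100]=0;m[272:]=0;m[:,:172]=0;m[:,322:]=0
m=cv2.morphologyEx(m,cv2.MORPH_OPEN,np.ones((3,3)))
vis=f.copy();vis[m>0]=[255,0,255]
# right edge: per row the last grey; near edge: per column the last grey
re=np.array([[np.where(m[v])[0].max(),v] for v in range(125,255)])
ne=np.array([[u,np.where(m[:,u])[0].max()] for u in range(195,295)])
fe=np.array([[u,np.where(m[:,u])[0].min()] for u in range(250,308)])
for n,e in(("right",re),("near",ne),("far",fe)):
    P=onz(c,e+.5*0,24)[:,:2];L=cv2.fitLine(P.astype(np.float32),cv2.DIST_HUBER,0,.01,.01).ravel();print(n,L,np.degrees(np.arctan2(L[1],L[0])))
q=np.array([[343,157],[474,170],[455,400],[268,382]])/1.5
print("corners by eye",onz(c,q,24).round(1).tolist())
print("fence top", onz(c,np.array([[335,343],[458,357]])/1.5,39).round(1).tolist())
cr=vis[90:280,165:330];cv2.imwrite("pics/a.png",cv2.resize(np.hstack([f[90:280,165:330],cr])[:,:,::-1],None,fx=2.4,fy=2.4))
cv2.imwrite("pics/b.png",cv2.resize(s["frame"][140:300,140:380][:,:,::-1],None,fx=3.3,fy=3.3,interpolation=cv2.INTER_CUBIC))
o=observe();print(R.from_quat(o["tool_rot"],scalar_first=True).as_matrix().round(3))
E
```

```text
board ((543.0853881835938, -26.19409942626953), (197.2669677734375, 148.08535766601562), 86.32787322998047) [[462.8999938964844, -119.9000015258789], [610.7000122070312, -129.39999389648438], [623.2999877929688, 67.5], [475.5, 77.0]]
right [ 9.92799580e-01 -1.19787134e-01  5.36435242e+02 -1.90887085e+02] -6.8798175
near [1.2210064e-01 9.9251771e-01 3.0963138e+02 3.8626160e+01] 82.98664
far [ 1.2436621e-01  9.9223638e-01  8.5086487e+02 -9.6105453e+01] 82.855835
corners by eye [[876.3, 88.6, 24.0], [836.4, -231.3, 24.0], [283.9, -166.6, 24.0], [332.7, 269.3, 24.0]]
fence top [[420.2, 110.4, 39.0], [382.7, -175.4, 39.0]]
[[-0.    -0.948  0.317]
 [-0.001  0.317  0.948]
 [-1.    -0.    -0.001]]
```

View pics/a.png

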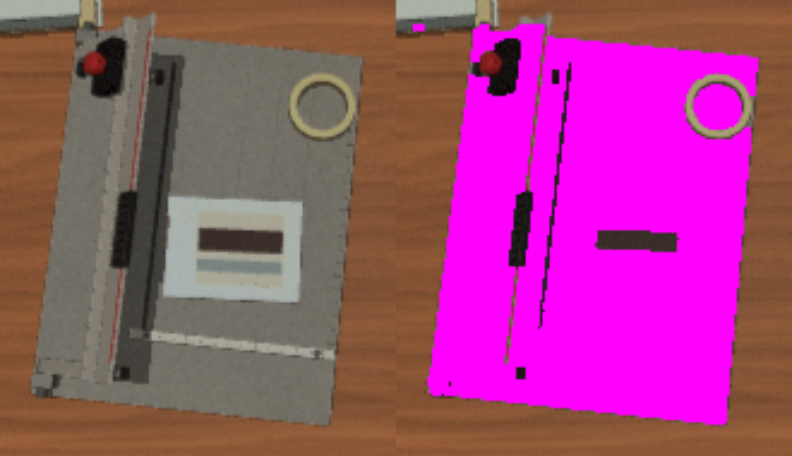

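View pics/b.png

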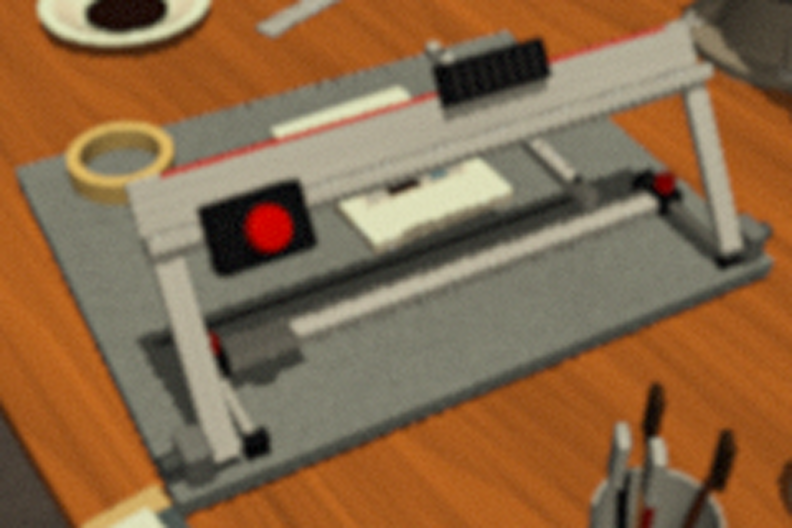

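Crop a shows the tab centre at (123,230), the board at (163–302, 197–302) and the fence from (145,333) to (333,356). Crop b shows the guide strip's top from (295,330) to (655,200). Those edges put the cutter origin near (586.6, 23.2), turned −6.95°. Next are the bar angle and guide position.

```bash
cat >> h.py <<'E'
a=np.radians(-6.95);C=np.array([586.6,23.2]);RC=np.array([[np.cos(a),-np.sin(a)],[np.sin(a),np.cos(a)]])
def tocut(p): return (np.atleast_2d(p)[:,:2]-C)@RC
def towld(p): return np.atleast_2d(p)@RC.T+C
def st():
    o=observe();M=R.from_quat(o["tool_rot"],scalar_first=True).as_matrix()
    print("t",round(o["time_s"],2),"cut",tocut(o["eef_pos"]).round(1)[0],"z",round(o["eef_pos"][2],1),"jawdeg rel cutter y",round(np.degrees(np.arctan2(M[1,2],M[0,2]))-83.05,2),"Fcut",(np.array(o["force"][:2])@RC).round(2),np.round(o["force"][2],2),"grip",round(o["grip_width"],1))
    return o,M
def go(xy,z):
    "shift in tool units to cutter xy, world z"
    o,M=st();d=np.r_[towld(xy)[0],z]-o["eef_pos"];print("units",(M.T@d/25).round(2))
E
python3 - <<'E'
from h import *
c=read_camera("top");s=read_camera("scene")
P=onz(s,np.array([[295,330],[655,200],[288,318],[650,190]])/3.3+140,39);print("guide strip",tocut(P).round(1).tolist())
for cam,uv in((c,np.array([123,230])/2.4+[165,90]),(s,np.array([490,72])/3.3+140)):
    for z in np.arange(100,260,10):
        p=tocut(onz(cam,uv,z))[0]; r=np.hypot(200-p[1],z-43)
        if abs(r-210)<12: print(z,p.round(1),"r",round(r,1),"ang",round(np.arctan2(z-43,200-p[1]),3))
print("pot etc; board cut",tocut(board(c)[1]).round(1).tolist())
go([75,-70],330)
E
```

```text
guide strip [[138.1, 113.8], [-225.3, 116.1], [137.3, 98.8], [-230.5, 102.1]]
210 [-51.2  89. ] r 200.5 ang 0.984
220 [-52.6  87.8] r 209.6 ang 1.006
230 [-54.   86.7] r 218.7 ang 1.026
150 [-106.7    5.9] r 221.6 ang 0.504
160 [-97.8  18.7] r 215.8 ang 0.573
170 [-88.8  31.5] r 211.0 ang 0.646
180 [-79.9  44.2] r 207.4 ang 0.721
190 [-71.  57.] r 205.1 ang 0.799
200 [-62.   69.8] r 204.0 ang 0.878
210 [-53.1  82.6] r 204.2 ang 0.958
220 [-44.1  95.3] r 205.6 ang 1.037
230 [-35.2 108.1] r 208.4 ang 1.114
240 [-26.3 120.9] r 212.3 ang 1.189
250 [-17.3 133.7] r 217.4 ang 1.261
pot etc; board cut [[-105.5, -157.0], [42.3, -148.5], [31.1, 48.2], [-116.8, 39.8]]
t 0.3 cut [-449.5  542.7] z 231.0 jawdeg rel cutter y -11.54 Fcut [-0.05 -0.64] 0.33 grip 85.6
units [ -3.95 -25.46 -19.82]
```

```bash
python3 -m creep '[{"translation":[-1,0,0],"twist":-0.72,"gripper":-1},{"translation":[-1,0,0],"twist":-0.72,"gripper":-1},{"translation":[-1,0,0],"twist":0,"gripper":-1},{"translation":[-1,0,0],"twist":0,"gripper":-1}]'; python3 -c "
from h import *
go([75,-70],330)"
```

```text
time_s: 0.8
eef_pos: [206.2, 616.3, 332.1]
tool_rot: [0.529, -0.469, 0.53, 0.469]
force: [0.0, 0.4, 1.2]
grip_width: 85.3
t 0.8 cut [-449.4  542.7] z 332.1 jawdeg rel cutter y -0.02 Fcut [-0.01  0.37] 1.16 grip 85.3
units [  0.08 -20.99 -24.5 ]
```

```bash
R='x'; python3 -m creep '[{"translation":[0,-0.84,-0.98],"twist":0,"gripper":-1},{"translation":[0,-0.84,-0.98],"twist":0,"gripper":-1},{"translation":[0,-0.84,-0.98],"twist":0,"gripper":-1},{"translation":[0,-0.84,-0.98],"twist":0,"gripper":-1},{"translation":[0,-0.84,-0.98],"twist":0,"gripper":-1},{"translation":[0,-0.84,-0.98],"twist":0,"gripper":-1},{"translation":[0,-0.84,-0.98],"twist":0,"gripper":-1},{"translation":[0,-0.84,-0.98],"twist":0,"gripper":-1},{"translation":[0,-0.84,-0.98],"twist":0,"gripper":-1},{"translation":[0,-0.84,-0.98],"twist":0,"gripper":-1}]'
python3 -m creep '[{"translation":[0,-0.84,-0.98],"twist":0,"gripper":-1},{"translation":[0,-0.84,-0.98],"twist":0,"gripper":-1},{"translation":[0,-0.84,-0.98],"twist":0,"gripper":-1},{"translation":[0,-0.84,-0.98],"twist":0,"gripper":-1},{"translation":[0,-0.84,-0.98],"twist":0,"gripper":-1},{"translation":[0,-0.84,-0.98],"twist":0,"gripper":-1},{"translation":[0,-0.84,-0.98],"twist":0,"gripper":-1},{"translation":[0,-0.84,-0.98],"twist":0,"gripper":-1},{"translation":[0,-0.84,-0.98],"twist":0,"gripper":-1},{"translation":[0,-0.84,-0.98],"twist":0,"gripper":-1}]' | head -2
python3 -m creep '[{"translation":[0,-0.84,-0.98],"twist":0,"gripper":-1},{"translation":[0,-0.84,-0.98],"twist":0,"gripper":-1},{"translation":[0,-0.84,-0.98],"twist":0,"gripper":-1},{"translation":[0,-0.84,-0.98],"twist":0,"gripper":-1},{"translation":[0,-0.84,-0.98],"twist":0,"gripper":-1},{"translation":[0,0,0],"twist":0,"gripper":-1}]' | head -2; python3 -c "
from h import *
go([75,-70],17)"
```

```text
time_s: 2.05
eef_pos: [385.3, 346.8, 331.4]
tool_rot: [0.53, -0.469, 0.529, 0.469]
force: [-0.6, -0.4, 0.6]
grip_width: 85.4
time_s: 3.3
eef_pos: [564.0, 78.3, 331.3]
time_s: 4.05
eef_pos: [653.2, -58.5, 330.8]
t 4.05 cut [ 76. -73.] z 330.8 jawdeg rel cutter y -0.29 Fcut [0.25 0.56] 0.63 grip 85.6
units [12.55  0.04  0.15]
```

```bash
python3 -m creep '[{"translation":[1,0,0],"twist":0,"gripper":-1},{"translation":[1,0,0],"twist":0,"gripper":-1},{"translation":[1,0,0],"twist":0,"gripper":-1},{"translation":[1,0,0],"twist":0,"gripper":-1},{"translation":[1,0,0],"twist":0,"gripper":-1},{"translation":[1,0,0],"twist":0,"gripper":-1},{"translation":[1,0,0],"twist":0,"gripper":-1},{"translation":[1,0,0],"twist":0,"gripper":-1},{"translation":[1,0,0],"twist":0,"gripper":-1},{"translation":[1,0,0],"twist":0,"gripper":-1}]' | head -2
python3 -m creep '[{"translation":[1,0,0],"twist":0,"gripper":-1},{"translation":[0.8,0,0],"twist":0,"gripper":-1},{"translation":[0.2,0,0],"twist":0,"gripper":-1},{"translation":[0.2,0,0],"twist":0,"gripper":-1},{"translation":[0.15,0,0],"twist":0,"gripper":-1},{"translation":[0,0,0],"twist":0,"gripper":-1}]'
python3 - <<'E'
from h import *
st();c=read_camera("top")
cv2.imwrite("pics/c.png",cv2.resize(c["frame"][100:270,170:330][:,:,::-1],None,fx=3.4,fy=3.4,interpolation=cv2.INTER_CUBIC))
E
```

```text
time_s: 5.3
eef_pos: [652.7, -53.4, 80.6]
time_s: 6.05
eef_pos: [653.2, -55.2, 22.8]
tool_rot: [0.53, -0.469, 0.529, 0.469]
force: [0.4, -0.2, -0.1]
grip_width: 85.5
t 6.05 cut [ 75.6 -69.8] z 22.8 jawdeg rel cutter y -0.02 Fcut [ 0.39 -0.13] -0.08 grip 85.5
```

View pics/c.png

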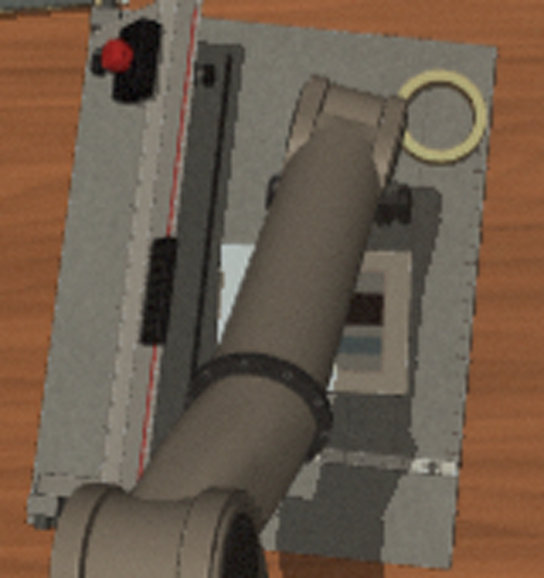

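The arm hides part of the board, but the two fingertips at (275,190) and (395,205) stand beyond its far edge at about y=250. I'll lower to board height, then push.

```bash
python3 -m creep '[{"translation":[0.12,0,0],"twist":0,"gripper":-1},{"translation":[0.12,0,0],"twist":0,"gripper":-1},{"translation":[0,0,0],"twist":0,"gripper":-1}]'; python3 -c "
from h import *
st()"
python3 -m creep '[{"translation":[0,0.2,0],"twist":0,"gripper":-1},{"translation":[0,0.2,0],"twist":0,"gripper":-1},{"translation":[0,0.2,0],"twist":0,"gripper":-1},{"translation":[0,0.2,0],"twist":0,"gripper":-1},{"translation":[0,0.2,0],"twist":0,"gripper":-1},{"translation":[0,0.2,0],"twist":0,"gripper":-1},{"translation":[0,0.2,0],"twist":0,"gripper":-1},{"translation":[0,0.2,0],"twist":0,"gripper":-1},{"translation":[0,0.2,0],"twist":0,"gripper":-1}]'
python3 -c "
from h import *
st()"
```

```text
time_s: 6.48
eef_pos: [652.7, -55.1, 16.2]
tool_rot: [0.529, -0.468, 0.53, 0.469]
force: [-1.0, 0.2, 0.2]
grip_width: 85.4
t 6.47 cut [ 75.1 -69.8] z 16.2 jawdeg rel cutter y -0.02 Fcut [-0.97  0.1 ] 0.19 grip 85.4
time_s: 7.6
eef_pos: [608.1, -49.6, 16.6]
tool_rot: [0.53, -0.469, 0.529, 0.469]
force: [0.6, -0.5, 0.3]
grip_width: 85.6
t 7.6 cut [ 30.2 -69.7] z 16.6 jawdeg rel cutter y -0.02 Fcut [ 0.69 -0.4 ] 0.29 grip 85.6
```

```bash
python3 -m creep '[{"translation":[0,0.2,0],"twist":0,"gripper":-1},{"translation":[0,0.2,0],"twist":0,"gripper":-1},{"translation":[0,0.2,0],"twist":0,"gripper":-1},{"translation":[0,0.2,0],"twist":0,"gripper":-1},{"translation":[0,0.12,0],"twist":0,"gripper":-1},{"translation":[0,0,0],"twist":0,"gripper":-1}]' >/dev/null
python3 - <<'E'
from h import *
st();c=read_camera("scene")
cv2.imwrite("pics/d.png",cv2.resize(c["frame"][110:310,130:400][:,:,::-1],None,fx=2.9,fy=2.9,interpolation=cv2.INTER_CUBIC))
E
```

```text
t 8.35 cut [  6.8 -69.7] z 16.4 jawdeg rel cutter y -0.02 Fcut [-0.54  0.67] -0.13 grip 85.2
```

View pics/d.png

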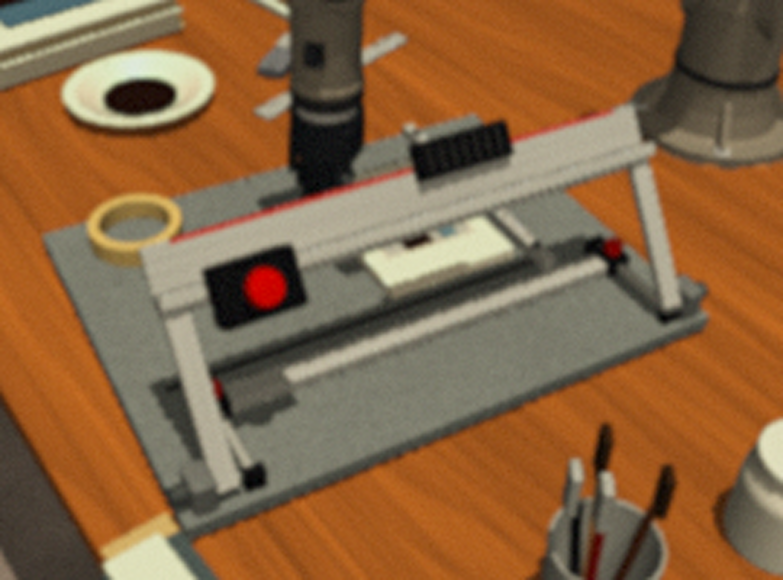

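The board (363–515, 220–300 in the crop) has moved toward the fence at about (520,240), with a gap still to close. I'll continue in small steps, feeling for contact.

```bash
for i in 1; do python3 -m creep '[{"translation":[0,0.08,0],"twist":0,"gripper":-1},{"translation":[0,0.08,0],"twist":0,"gripper":-1},{"translation":[0,0.08,0],"twist":0,"gripper":-1}]' | sed -n 4p; python3 -c "
from h import *
st()"; python3 -m creep '[{"translation":[0,0.06,0],"twist":0,"gripper":-1},{"translation":[0,0.06,0],"twist":0,"gripper":-1}]' >/dev/null; python3 -c "
from h import *
st()";  done
```

```text
force: [0.2, 0.7, -0.4]
t 8.78 cut [  1.2 -69.8] z 16.5 jawdeg rel cutter y -0.02 Fcut [0.13 0.69] -0.36 grip 85.1
t 9.03 cut [ -1.7 -69.7] z 16.6 jawdeg rel cutter y -0.02 Fcut [-0.33  0.24] -0.88 grip 85.5
```

```bash
python3 -m creep '[{"translation":[0,0.06,0],"twist":0,"gripper":-1},{"translation":[0,0.06,0],"twist":0,"gripper":-1}]' | sed -n 4p;  python3 -m creep '[{"translation":[0,0.06,0],"twist":0,"gripper":-1}]' | sed -n 4p;  python3 -m creep '[{"translation":[0,0.06,0],"twist":0,"gripper":-1}]' | sed -n 4p; python3 -m creep '[{"translation":[0,0.06,0],"twist":0,"gripper":-1}]' | sed -n 4p;python3 -c "
from h import *
st()
print(tocut(onz(read_camera('scene'),np.array([[363,262],[390,300],[497,220],[515,240]])/2.9+[130,110],37)))"
```

```text
force: [0.9, -1.0, -0.5]
force: [0.9, -0.0, -0.6]
force: [0.8, -0.1, 0.3]
force: [2.6, -0.1, -2.1]
t 9.65 cut [ -8.3 -69.9] z 16.7 jawdeg rel cutter y -0.05 Fcut [2.61 0.18] -2.08 grip 85.6
[[  -3.0150129    -3.87747584]
 [   1.73940775   61.56789136]
 [-168.62116854   -0.53510039]
 [-165.61634044   38.37676277]]
```

```bash
python3 -m creep '[{"translation":[0,0.04,0],"twist":0,"gripper":-1}]' | sed -n 4p;  python3 -m creep '[{"translation":[0,0.04,0],"twist":0,"gripper":-1},{"translation":[0,0,0],"twist":0,"gripper":-1}]' | sed -n 4p;python3 -c "
from h import *
st()"
```

```text
force: [5.5, -0.8, -1.4]
force: [5.6, -1.0, -0.9]
t 10.07 cut [ -8.3 -69.9] z 17.5 jawdeg rel cutter y -0.05 Fcut [ 5.68 -0.28] -0.9 grip 85.1
```

```bash
python3 -m creep '[{"translation":[0,-0.3,0],"twist":0,"gripper":-1},{"translation":[0,-0.3,0],"twist":0,"gripper":-1},{"translation":[-1,0,0],"twist":0,"gripper":-1},{"translation":[-1,0,0],"twist":0,"gripper":-1},{"translation":[-1,0,0],"twist":0,"gripper":-1},{"translation":[-1,0,0],"twist":0,"gripper":-1},{"translation":[0,0,0],"twist":0,"gripper":-1}]' | sed -n 4p; python3 -c "
from h import *
print(observe()['q'])
go([-90,-200],117)"
```

```text
force: [0.4, 0.5, 0.3]
[-0.36432294  0.43124098  0.47708293  1.82759531 -0.24117149  0.9372364
  1.66810261]
t 10.95 cut [  5.  -69.7] z 118.1 jawdeg rel cutter y -0.01 Fcut [0.36 0.55] 0.28 grip 85.4
units [ 0.03  3.8  -5.21]
```

```bash
python3 -m creep '[{"translation":[0,0.76,-0.87],"twist":0,"gripper":-1},{"translation":[0,0.76,-0.87],"twist":0,"gripper":-1},{"translation":[0,0.76,-0.87],"twist":0,"gripper":-1},{"translation":[0,0.76,-0.87],"twist":0,"gripper":-1},{"translation":[0,0.76,-0.87],"twist":0,"gripper":-1},{"translation":[0,0,-0.87],"twist":0,"gripper":-1}]' | sed -n 4p; python3 -c "
from h import *
print(observe()['q'][6])
st()";python3 -m creep '[{"translation":[0,0,0],"twist":1,"gripper":-1},{"translation":[0,0,0],"twist":1,"gripper":-1}]' | sed -n 4p; python3 -c "
from h import *
print(observe()['q'][6])
go([-90,-200],117)"
```

```text
force: [0.7, 0.4, -0.0]
1.8920541840477687
t 11.7 cut [ -94.  -200.6] z 115.1 jawdeg rel cutter y -0.04 Fcut [0.64 0.48] -0.02 grip 85.6
force: [0.7, -0.3, -0.1]
1.6314686026249257
t 11.95 cut [ -92.4 -200.4] z 115.3 jawdeg rel cutter y -16.33 Fcut [ 0.72 -0.26] -0.06 grip 85.5
units [-0.07 -0.09  0.04]
```

```bash
python3 -m creep '[{"translation":[0,0,0],"twist":1,"gripper":-1},{"translation":[0,0,0],"twist":1,"gripper":-1},{"translation":[0,0,0],"twist":1,"gripper":-1},{"translation":[0,0,0],"twist":1,"gripper":-1},{"translation":[0,0,0],"twist":1,"gripper":-1},{"translation":[0,0,0],"twist":1,"gripper":-1},{"translation":[0,0,0],"twist":1,"gripper":-1},{"translation":[0,0,0],"twist":1,"gripper":-1},{"translation":[0,0,0],"twist":1,"gripper":-1},{"translation":[0,0,0],"twist":0.25,"gripper":-1}]' | sed -n 4p; python3 - <<'E'
from h import *
go([-90,-200],17)
c=read_camera("top");s=read_camera("scene")
cv2.imwrite("pics/e.png",cv2.resize(np.hstack([c["frame"][100:270,170:330],s["frame"][130:300,180:340]])[:,:,::-1],None,fx=2.4,fy=2.4,interpolation=cv2.INTER_CUBIC))
E
```

```text
force: [-0.3, 0.7, 0.4]
t 13.2 cut [ -92.1 -200. ] z 115.5 jawdeg rel cutter y -90.03 Fcut [-0.36  0.68] 0.39 grip 85.7
units [3.94 0.   0.09]
```

View pics/e.png

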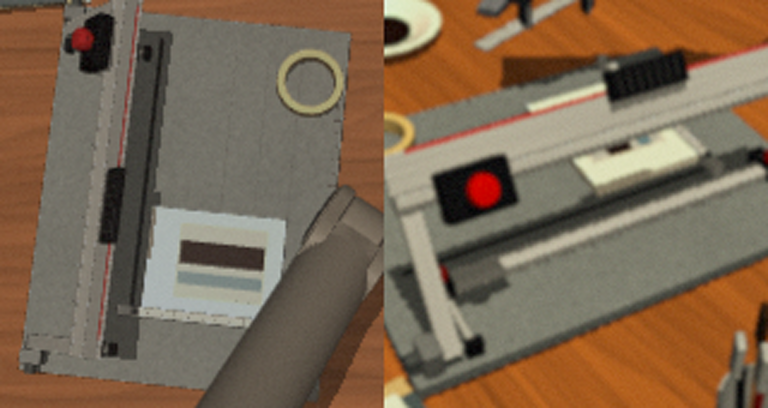

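The board now lies along the fence (fence line at (120–250, 305–325) in the left half), still roughly 50 mm short of the guide. Its right edge is near (285,215). I'll descend behind that edge.

```bash
python3 -m creep '[{"translation":[1,0,0],"twist":0,"gripper":-1},{"translation":[1,0,0],"twist":0,"gripper":-1},{"translation":[1,0,0],"twist":0,"gripper":-1},{"translation":[0.5,0,0],"twist":0,"gripper":-1},{"translation":[0.2,0,0],"twist":0,"gripper":-1},{"translation":[0.2,0,0],"twist":0,"gripper":-1},{"translation":[0,0,0],"twist":0,"gripper":-1}]' | sed -n 4p;  python3 -c "
from h import *
st()"; python3 -m creep '[{"translation":[0,0.2,0],"twist":0,"gripper":-1},{"translation":[0,0.2,0],"twist":0,"gripper":-1},{"translation":[0,0.2,0],"twist":0,"gripper":-1},{"translation":[0,0.2,0],"twist":0,"gripper":-1},{"translation":[0,0.2,0],"twist":0,"gripper":-1},{"translation":[0,0.2,0],"twist":0,"gripper":-1},{"translation":[0,0.2,0],"twist":0,"gripper":-1},{"translation":[0,0.2,0],"twist":0,"gripper":-1},{"translation":[0,0.2,0],"twist":0,"gripper":-1}]'| sed -n 4p;  python3 -c "
from h import *
st()"; python3 -m creep '[{"translation":[0,0.16,0],"twist":0,"gripper":-1},{"translation":[0,0.16,0],"twist":0,"gripper":-1},{"translation":[0,0.16,0],"twist":0,"gripper":-1},{"translation":[0,0.16,0],"twist":0,"gripper":-1},{"translation":[0,0.16,0],"twist":0,"gripper":-1},{"translation":[0,0.16,0],"twist":0,"gripper":-1}]'| sed -n 4p;  python3 -c "
from h import *
st()"
```

```text
force: [0.1, -0.0, -0.3]
t 14.18 cut [ -90.9 -200.3] z 19.3 jawdeg rel cutter y -90.01 Fcut [ 0.11 -0.04] -0.31 grip 85.3
force: [0.2, -0.8, 0.4]
t 15.3 cut [ -91.1 -155.1] z 19.1 jawdeg rel cutter y -90.04 Fcut [ 0.26 -0.77] 0.36 grip 85.6
force: [-0.2, -1.4, -0.1]
t 16.05 cut [ -91.1 -131. ] z 19.0 jawdeg rel cutter y -90.03 Fcut [ 0.01 -1.36] -0.15 grip 85.3
```

```bash
python3 -m creep '[{"translation":[0,0.08,0],"twist":0,"gripper":-1},{"translation":[0,0.08,0],"twist":0,"gripper":-1},{"translation":[0,0.08,0],"twist":0,"gripper":-1}]'| sed -n 4p; python3 -m creep '[{"translation":[0,0.06,0],"twist":0,"gripper":-1},{"translation":[0,0.06,0],"twist":0,"gripper":-1}]'| sed -n 4p;   python3 -m creep '[{"translation":[0,0.06,0],"twist":0,"gripper":-1},{"translation":[0,0.06,0],"twist":0,"gripper":-1}]'| sed -n 4p;python3 -c "
from h import *
st()"
```

```text
force: [0.6, 0.5, 0.1]
force: [-0.4, -0.8, -0.2]
force: [0.1, -0.9, -0.7]
t 16.93 cut [ -91.1 -119.2] z 19.0 jawdeg rel cutter y -90.02 Fcut [ 0.22 -0.9 ] -0.66 grip 85.5
```

```bash
python3 -m creep '[{"translation":[0,0.06,0],"twist":0,"gripper":-1}]'| sed -n 4p; python3 -m creep '[{"translation":[0,0.06,0],"twist":0,"gripper":-1}]'| sed -n 4p;  python3 -c "
from h import *
st()"
```

```text
force: [-0.2, -0.8, -0.7]
force: [0.2, -0.7, -0.1]
t 17.18 cut [ -91.2 -116.2] z 19.0 jawdeg rel cutter y -90.02 Fcut [ 0.31 -0.71] -0.05 grip 85.7
```

```bash
for i in 1 ; do python3 -m creep '[{"translation":[0,0.06,0],"twist":0,"gripper":-1}]'| sed -n 4p; python3 -m creep '[{"translation":[0,0.06,0],"twist":0,"gripper":-1}]'| sed -n 4p; python3 -m creep '[{"translation":[0,0.06,0],"twist":0,"gripper":-1}]'| sed -n 4p; done; python3 -c "
from h import *
st()"
```

```text
force: [0.0, -0.7, 0.0]
force: [-0.1, -4.8, -0.4]
force: [-1.0, -7.3, -0.9]
t 17.55 cut [ -91.1 -114. ] z 19.1 jawdeg rel cutter y -90.08 Fcut [-0.14 -7.41] -0.87 grip 85.4
```

```bash
python3 -m creep '[{"translation":[0,0,0],"twist":0,"gripper":-1},{"translation":[0,-0.3,0],"twist":0,"gripper":-1},{"translation":[0,-0.3,0],"twist":0,"gripper":-1},{"translation":[-1,0,0],"twist":0,"gripper":-1},{"translation":[-1,0,0],"twist":0,"gripper":-1},{"translation":[-1,0,0],"twist":0,"gripper":-1},{"translation":[-1,0,0],"twist":0,"gripper":-1}]' | sed -n 4p
python3 -m creep '[{"translation":[0,0,0.9],"twist":0,"gripper":-1},{"translation":[0,0,0.9],"twist":0,"gripper":-1},{"translation":[0,0,0.9],"twist":0,"gripper":-1},{"translation":[0,0,0.9],"twist":0,"gripper":-1},{"translation":[0,0,0],"twist":-1,"gripper":-1},{"translation":[0,0,0],"twist":-1,"gripper":-1},{"translation":[0,0,0],"twist":-1,"gripper":-1},{"translation":[0,0,0],"twist":-1,"gripper":-1},{"translation":[0,0,0],"twist":-1,"gripper":-1},{"translation":[0,0,0],"twist":-1,"gripper":-1}]' | sed -n 4p
python3 -m creep '[{"translation":[0,0,0],"twist":-1,"gripper":-1},{"translation":[0,0,0],"twist":-1,"gripper":-1},{"translation":[0,0,0],"twist":-1,"gripper":-1},{"translation":[0,0,0],"twist":-1,"gripper":-1},{"translation":[0,0,0],"twist":-1,"gripper":-1},{"translation":[0,0,0],"twist":-0.25,"gripper":-1},{"translation":[0,0,0],"twist":0,"gripper":-1}]' | sed -n 4p
python3 -c "
from h import *
go([18,-30],17)"
```

```text
force: [0.8, 0.2, -0.4]
force: [0.3, -0.3, -1.0]
force: [0.5, 0.3, -0.5]
t 20.55 cut [  -1.3 -126.8] z 119.0 jawdeg rel cutter y -0.11 Fcut [0.43 0.4 ] -0.49 grip 85.3
units [ 4.08 -0.77  3.87]
```

```bash
python3 -m creep '[{"translation":[0,-0.4,0.97],"twist":0,"gripper":-1},{"translation":[0,-0.4,0.97],"twist":0,"gripper":-1},{"translation":[0,0,0.97],"twist":0,"gripper":-1},{"translation":[0,0,0.97],"twist":0,"gripper":-1},{"translation":[1,0,0],"twist":0,"gripper":-1},{"translation":[1,0,0],"twist":0,"gripper":-1},{"translation":[1,0,0],"twist":0,"gripper":-1},{"translation":[0.6,0,0],"twist":0,"gripper":-1},{"translation":[0.4,0,0],"twist":0,"gripper":-1},{"translation":[0,0,0],"twist":0,"gripper":-1}]' | sed -n 4p; python3 -c "
from h import *
st()"
python3 -m creep '[{"translation":[0,0.2,0],"twist":0,"gripper":-1},{"translation":[0,0.2,0],"twist":0,"gripper":-1},{"translation":[0,0.2,0],"twist":0,"gripper":-1},{"translation":[0,0.12,0],"twist":0,"gripper":-1},{"translation":[0,0.12,0],"twist":0,"gripper":-1}]' | sed -n 4p; python3 -c "
from h import *
st()"
```

```text
force: [0.9, -0.2, 0.8]
t 21.8 cut [ 18.7 -29.8] z 18.7 jawdeg rel cutter y -0.04 Fcut [ 0.89 -0.13] 0.78 grip 85.4
force: [0.1, 0.4, 0.8]
t 22.43 cut [ -2.3 -29.7] z 19.2 jawdeg rel cutter y -0.02 Fcut [0.1  0.37] 0.82 grip 85.4
```

```bash
python3 -m creep '[{"translation":[0,0.06,0],"twist":0,"gripper":-1},{"translation":[0,0.06,0],"twist":0,"gripper":-1},{"translation":[0,0.06,0],"twist":0,"gripper":-1}]' | sed -n 4p; python3 -m creep '[{"translation":[0,0.05,0],"twist":0,"gripper":-1}]' | sed -n 4p; python3 -m creep '[{"translation":[0,0.05,0],"twist":0,"gripper":-1}]' | sed -n 4p;python3 -c "
from h import *
st()"
```

```text
force: [0.3, 0.1, 0.4]
force: [0.5, 0.1, -0.4]
force: [2.6, -0.4, -1.3]
t 23.05 cut [ -8.3 -29.8] z 19.2 jawdeg rel cutter y -0.04 Fcut [ 2.65 -0.1 ] -1.32 grip 85.4
```

```bash
python3 -m creep '[{"translation":[0,0.05,0],"twist":0,"gripper":-1},{"translation":[0,0,0],"twist":0,"gripper":-1}]' | sed -n 4p; python3 -m creep '[{"translation":[0,-0.3,0],"twist":0,"gripper":-1},{"translation":[0,-0.4,0],"twist":0,"gripper":-1},{"translation":[-1,0,0],"twist":0,"gripper":1},{"translation":[-1,0,-0.6],"twist":0,"gripper":1},{"translation":[-1,0,-1],"twist":0,"gripper":1},{"translation":[-1,0,-1],"twist":0,"gripper":1},{"translation":[-1,0,-1],"twist":0,"gripper":1},{"translation":[-1,0,-1],"twist":0,"gripper":1},{"translation":[-1,0,0],"twist":0,"gripper":1},{"translation":[-1,0,0],"twist":0,"gripper":1}]' | sed -n 4p;  python3 - <<'E'
from h import *
go([-50,80],270)
c=read_camera("top");s=read_camera("scene")
cv2.imwrite("pics/f.png",cv2.resize(np.hstack([c["frame"][160:240,190:300],s["frame"][170:250,220:330]])[:,:,::-1],None,fx=3.6,fy=3.6,interpolation=cv2.INTER_CUBIC))
E
```

```text
force: [4.8, 0.2, -0.8]
force: [0.3, 0.5, -1.0]
t 24.55 cut [   6.5 -145.3] z 219.5 jawdeg rel cutter y -0.08 Fcut [0.19 0.56] -0.98 grip -0.5
units [-2.02  2.28  9.01]
```

View pics/f.png

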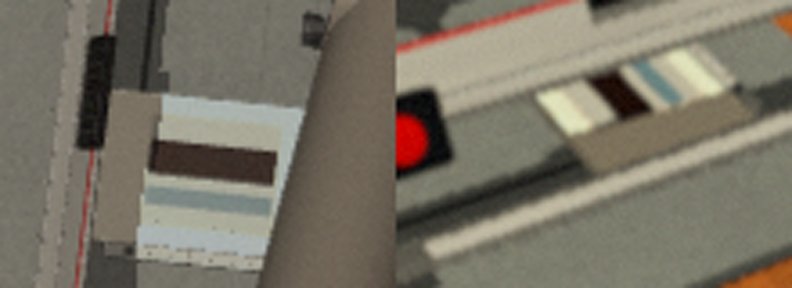

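The board's 150 mm edge now lies under the bar, along the guide, and its near edge runs along the fence. It looks square in both views. Next I'll take the shut fingertips over the raised bar to just behind the tab.

```bash
python3 -m creep '[{"translation":[-1,0,0],"twist":0,"gripper":1},{"translation":[-1,0.2,0.9],"twist":0,"gripper":1},{"translation":[0,0.23,0.95],"twist":0,"gripper":1},{"translation":[0,0.23,0.95],"twist":0,"gripper":1},{"translation":[0,0.23,0.95],"twist":0,"gripper":1},{"translation":[0,0.23,0.95],"twist":0,"gripper":1},{"translation":[0,0.23,0.95],"twist":0,"gripper":1},{"translation":[0,0.23,0.95],"twist":0,"gripper":1},{"translation":[0,0.23,0.95],"twist":0,"gripper":1},{"translation":[0,0.23,0.95],"twist":0,"gripper":1}]' | sed -n 4p; python3 -m creep '[{"translation":[0,0.23,0.95],"twist":0,"gripper":1},{"translation":[0,0.1,0.95],"twist":0,"gripper":1},{"translation":[0,0,0],"twist":0,"gripper":1}]' | sed -n 4p;python3 - <<'E'
from h import *
go([-50,118],232)
s=read_camera("scene")
cv2.imwrite("pics/g.png",cv2.resize(s["frame"][90:250,200:380][:,:,::-1],None,fx=3.6,fy=3.6,interpolation=cv2.INTER_CUBIC))
E
```

```text
force: [1.2, -0.6, -0.6]
force: [0.1, -0.8, -0.3]
t 26.27 cut [-53.3 117.3] z 267.6 jawdeg rel cutter y 0.23 Fcut [ 0.17 -0.78] -0.27 grip -0.1
units [ 1.42 -0.14  0.03]
```

View pics/g.png

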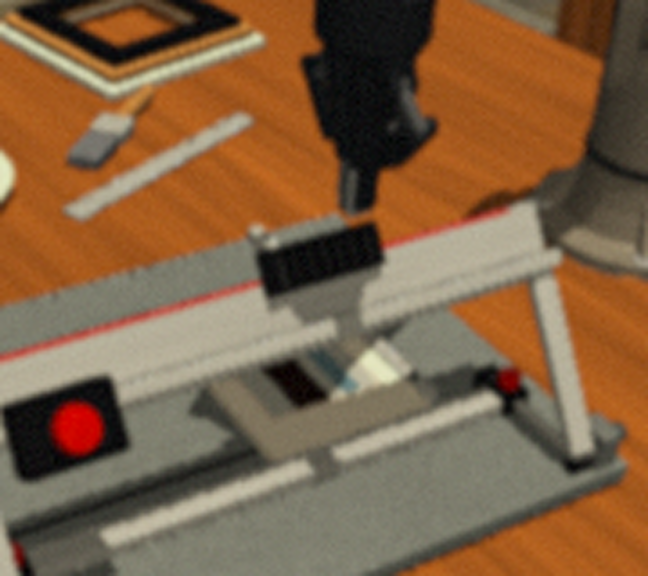

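The fingertips at (355,205) hang above the tab, which spans (260–383, 225–300). The rib sits on the hinge side of the strip, so the tab face is clear. I'll descend behind the tab and sweep along its arc.

```bash
python3 -m creep '[{"translation":[0.6,-0.1,0],"twist":0,"gripper":1},{"translation":[0.6,0,0],"twist":0,"gripper":1},{"translation":[0.6,0,0],"twist":0,"gripper":1},{"translation":[0,0,0],"twist":0,"gripper":1}]' | sed -n 4p; python3 -c "
from h import *
st()"; python3 -m creep '[{"translation":[0.1,0,-0.3],"twist":0,"gripper":1},{"translation":[0.1,0,-0.3],"twist":0,"gripper":1},{"translation":[0.15,0,-0.3],"twist":0,"gripper":1},{"translation":[0.2,0,-0.3],"twist":0,"gripper":1}]' | sed -n 4p; python3 -c "
from h import *
st()"
```

```text
force: [0.4, 0.0, 0.4]
t 26.82 cut [-50.7 114.5] z 222.1 jawdeg rel cutter y -0.05 Fcut [0.38 0.07] 0.36 grip -0.0
force: [1.2, 2.4, 1.4]
t 27.32 cut [-49.2  85.7] z 210.8 jawdeg rel cutter y 0.01 Fcut [0.93 2.5 ] 1.37 grip -0.1
```

```bash
python3 -m creep '[{"translation":[0.25,0,-0.31],"twist":0,"gripper":1},{"translation":[0.26,0,-0.32],"twist":0,"gripper":1},{"translation":[0.27,0,-0.28],"twist":0,"gripper":1},{"translation":[0.27,0,-0.28],"twist":0,"gripper":1},{"translation":[0.27,0,-0.28],"twist":0,"gripper":1},{"translation":[0.27,0,-0.28],"twist":0,"gripper":1}]' | sed -n 4p; python3 -c "
from h import *
st()"; python3 -m creep '[{"translation":[0.35,0,-0.25],"twist":0,"gripper":1},{"translation":[0.35,0,-0.25],"twist":0,"gripper":1},{"translation":[0.35,0,-0.25],"twist":0,"gripper":1},{"translation":[0.35,0,-0.25],"twist":0,"gripper":1},{"translation":[0,0,0],"twist":0,"gripper":1}]' | sed -n 4p; python3 - <<'E'
from h import *
go([-50,0],96.5)
E
```

```text
force: [0.8, 2.0, 0.4]
t 28.07 cut [-50.   41.4] z 169.9 jawdeg rel cutter y -0.0 Fcut [0.57 2.12] 0.42 grip -0.1
force: [-0.3, -0.6, -0.4]
t 28.7 cut [-50.3  14.9] z 134.5 jawdeg rel cutter y -0.1 Fcut [-0.2  -0.66] -0.42 grip 0.3
units [ 1.52 -0.02 -0.59]
```

```bash
python3 -m creep '[{"translation":[0.38,0,-0.16],"twist":0,"gripper":1},{"translation":[0.38,0,-0.16],"twist":0,"gripper":1},{"translation":[0.38,0,-0.15],"twist":0,"gripper":1},{"translation":[0.38,0,-0.12],"twist":0,"gripper":1}]' | sed -n 4p; python3 - <<'E'
from h import *
go([-50,-10],65)
s=read_camera("scene")
cv2.imwrite("pics/i.png",cv2.resize(s["frame"][110:270,180:380][:,:,::-1],None,fx=3,fy=3,interpolation=cv2.INTER_CUBIC))
E
```

```text
force: [0.3, 1.3, 1.0]
t 29.2 cut [-49.5   1.7] z 96.9 jawdeg rel cutter y -0.02 Fcut [0.11 1.37] 1.04 grip 0.0
units [ 1.28  0.02 -0.47]
```

View pics/i.png

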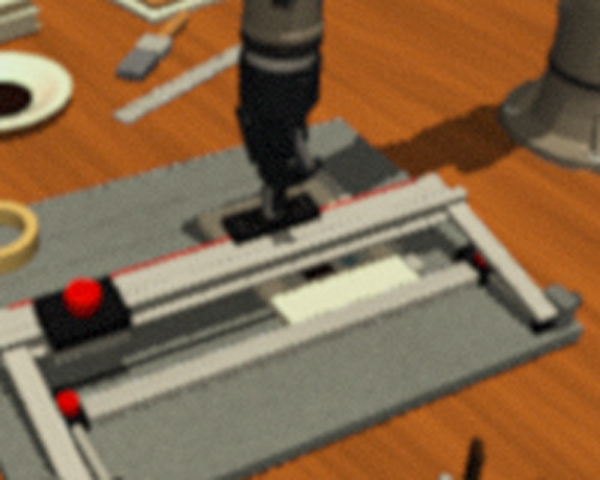

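The bar is nearly down, with the tip on the tab at (275,212) and the board's edge lined up along the guide. I'll press on until it meets the board.

```bash
python3 -m creep '[{"translation":[0.3,0,-0.12],"twist":0,"gripper":1},{"translation":[0.3,0,-0.1],"twist":0,"gripper":1},{"translation":[0.3,0,-0.08],"twist":0,"gripper":1},{"translation":[0.3,0,-0.06],"twist":0,"gripper":1},{"translation":[0.1,0,0],"twist":0,"gripper":1}]' | sed -n 4p;python3 -m creep '[{"translation":[0.1,0,0],"twist":0,"gripper":1},{"translation":[0.1,0,0],"twist":0,"gripper":1}]' | sed -n 4p; python3 -m creep '[{"translation":[0.08,0,0],"twist":0,"gripper":1},{"translation":[0.08,0,0],"twist":0,"gripper":1}]' | sed -n 4p; python3 - <<'E'
from h import *
st()
E
```

```text
force: [-1.2, 0.0, 1.9]
force: [-0.0, -0.1, 1.0]
force: [-0.6, -1.2, 1.8]
t 30.38 cut [-49.5  -7.3] z 56.0 jawdeg rel cutter y -0.02 Fcut [-0.43 -1.24] 1.75 grip 0.1
```

```bash
python3 -m creep '[{"translation":[0.08,0,0],"twist":0,"gripper":1}]' | sed -n 4p;python3 -m creep '[{"translation":[0.06,0,0],"twist":0,"gripper":1}]' | sed -n 4p; python3 -m creep '[{"translation":[0.06,0,0],"twist":0,"gripper":1}]' | sed -n 4p; python3 - <<'E'
from h import *
st()
E
```

```text
force: [-6.4, -0.3, 20.5]
force: [-8.8, -1.3, 30.2]
force: [-13.8, -0.8, 40.8]
t 30.75 cut [-49.4  -7.3] z 54.9 jawdeg rel cutter y -0.05 Fcut [-13.63  -2.51] 40.85 grip -0.1
```

The bar has bottomed at z=54.9, and 55 corresponds to bar angle 0. I'll lift off and check.

```bash
python3 -m creep '[{"translation":[-0.2,0,0],"twist":0,"gripper":1},{"translation":[-0.5,0,0],"twist":0,"gripper":1},{"translation":[-1,0,0],"twist":0,"gripper":1},{"translation":[-1,0,0],"twist":0,"gripper":1},{"translation":[-1,0,-1],"twist":0,"gripper":1},{"translation":[-1,0,-1],"twist":0,"gripper":1},{"translation":[-1,-1,-1],"twist":0,"gripper":1},{"translation":[-1,-1,-1],"twist":0,"gripper":1},{"translation":[-1,-1,-1],"twist":0,"gripper":1},{"translation":[0,-1,-1],"twist":0,"gripper":1}]' | sed -n 4p; python3 -m creep '[{"translation":[0,-1,-1],"twist":0,"gripper":1},{"translation":[0,-1,-1],"twist":0,"gripper":1},{"translation":[0,-1,-1],"twist":0,"gripper":1},{"translation":[0,-1,-1],"twist":0,"gripper":1},{"translation":[0,0,0],"twist":0,"gripper":1},{"translation":[0,0,0],"twist":0,"gripper":1}]' | sed -n 4p; python3 - <<'E'
from h import *
st()
c=read_camera("top");s=read_camera("scene")
cv2.imwrite("pics/j.png",cv2.resize(np.hstack([c["frame"][140:250,180:310],s["frame"][160:270,230:360]])[:,:,::-1],None,fx=3,fy=3,interpolation=cv2.INTER_CUBIC))
E
```

```text
force: [-0.0, 0.1, -0.9]
force: [-0.9, 0.2, 0.7]
t 32.75 cut [ 149.9 -256.5] z 243.1 jawdeg rel cutter y -0.0 Fcut [-0.92  0.1 ] 0.67 grip -0.2
```

View pics/j.png

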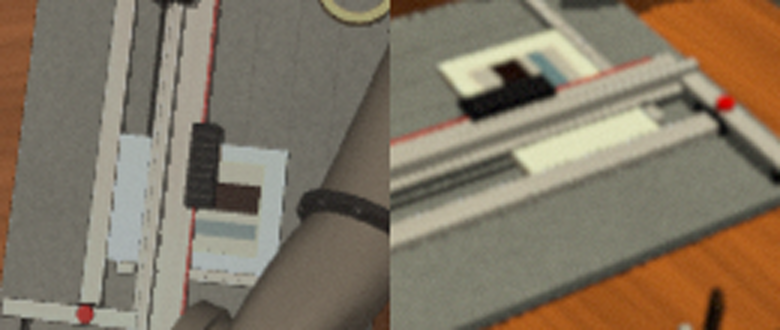

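The bar lies flat across the board. In the left half the board's left edge meets the guide at about (120,140), and its near edge meets the fence at about (190–260, 275). No dark gap shows in either place. One numeric check before handing in.

```bash
python3 - <<'E'
from h import *
c=read_camera("top");f=c["frame"].astype(int)
m=f.min(2)>150
# far edge of board: first bright row per column; right edge: last bright pixel per row
cols=[u for u in list(range(221,229))+list(range(256,274))]
fe=np.array([[u,180+np.where(m[180:215,u])[0].min()-.5] for u in cols if m[180:215,u].any()])
re=np.array([[250+np.where(m[v,250:285])[0].max()+.5,v] for v in range(193,204)])
F=tocut(onz(c,fe,37));Rr=tocut(onz(c,re,37))
print("far edge x",F[:,0].mean().round(1),"slope rad",np.polyfit(F[:,1],F[:,0],1)[0].round(4),F[::5].round(1).tolist())
print("right edge y",Rr[:,1].mean().round(1))
for v in(190,200,210): print(v,f[v,206:232].sum(1)//3)
print([tocut(onz(c,[[u,200]],38)).round(1).tolist() for u in(215,220)])
E
```

```text
far edge x -20.5 slope rad 0.0066 [[-20.7, 92.7], [-18.9, 75.0], [-21.6, -39.8], [-19.8, -57.4], [-21.5, -75.5], [-23.3, -93.5]]
right edge y -100.7
190 [109 113 109 101 107 108  96 154 160 158 162 160 159 111 165 174 176 171
 170 173 171 170 173 174 167 161]
200 [113 111 111 105 109 126 157 160 161 161 160 158 141 169 176 173 177 174
 172 172 172 171 173 166 161 162]
210 [108 104 107 110 146 164 160 162 160 160 167 152 170 174 175 169 173 174
 175 173 172 167 165 128 162 159]
[[[-78.2, 107.4]], [[-76.4, 89.8]]]
```

```bash
python3 -c "
from cell import *
print(job_done())"
```

```text
the job is handed in; nothing more can be done
None
```

The board is butted against the fence and the margin guide, the cutting bar is down on it, and I handed the job in at about 33 s. No verdict was reported.

- **Butting up:** With the bar at about 0.95 rad, I pushed the board with both open fingertips. It touched the fence at about 5.6 N and the guide at about 7.4 N, well under the 20 N that shifts the guide. A light second push to the fence made contact at the same position as the first.
- **Bar:** I followed the tab's arc with the shut fingertips until the bar stopped at z = 54.9 mm; 55 mm is the height for angle 0. The last presses reached 41 N down at the fingertip, more than needed but below the 120 N wrist limit.
- **Last checks:**
  - The board's far edge measured x = -20.5 mm in the cutter frame, against an ideal of -20 mm.
  - Its slope was about 0.007 rad, within what the camera can resolve.
  - The pictures show no gap at the guide or the fence.
  - The arm was clear of everything.
- **Not measured directly:** I did not measure the guide's shift; that it stayed put rests on the low contact force. I checked that the other things had not moved only by eye, in the views taken.

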